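# Press a filter housing shut in the bench quick clamp and release it

## Robot

A 6-joint arm with a two-finger parallel gripper is mounted at the origin on a cart in front of the work surface, level with it; the furniture and walls round the work are solid. World frame = base frame: x ahead of the robot, y to its left, z up, the work surface at z = 0. Lengths are in mm, angles in degrees, forces in N, time in s.
With the tool pointing down it reaches from about 400 to 925 mm from the base axis. Payload 12.5 kg.
Tool frame: the origin (TCP) lies between the finger pads; the fingertips stand 19 mm ahead of it and the grasp point (between the pads) is the TCP; z points along the fingers, y is the line along which they close (so a half turn about z gives the same grasp; the last joint's range is limited). The gripper opens to 95 mm and grips with 3 to 60 N. Pads are 20 mm wide; open, the fingers measure 119 mm over their backs; the gripper's body (75 mm by 180 mm) begins 59 mm behind the grasp point.
Start: joints at [-82.025, 28.126, 89.318, -0, 62.55, -6.05], TCP at [151.498, -606.377, 233.661] pointing down, gripper open.
Joint ranges: [-177.58, 177.58], [-47.91, 125.51], [2.72, 160], [-65.01, 245.01], [3.68, 167.84], [-153.87, 153.87]. Speed limits (degrees/s): [127.2, 127.2, 159.86, 180, 180, 180].

## Interface

Orientations are given as a 3x3 rotation matrix whose columns are the frame's x, y, z axes.
In Python, from bench import monitor, eyes, workorder gives the robot as it stands.
- The arm moves only by the shell command python3 -m crank 'ROWS' [FORCE]. ROWS is JSON, a list that holds one entry, the list of rows, each a list of 7 numbers: the gripper command: -1 is shut, 1 is fully open, values between are in proportion, then the shift along the tool's x, y, z in m, then the turn, a rotation vector about the tool's x, y, z in rad. In form: [[[grip, x, y, z, rx, ry, rz], ...]]. A call has 1 to 5 rows; each row shifts and turns the commanded pose from where the row before left it, along the tool's axes as they then stand; what a row does not reach is not made up. A row lasts 1/12 s, in which the tool goes at most 41.7 mm and 7.16 degrees, less where a joint would pass 70% of its speed; a pose out of reach is approached as far as the arm can. A call with a gripper value outside its range is refused whole. The fingers move at their own pace and stop on an object; FORCE is the grip in N (left out, the last holds). Time passes only in rows, so rows that do not move let the fingers close. It gives the time, the measured TCP pose, the force, the opening and the grip force at its end, in the units of the state.
- monitor.sense(): the state, without advancing time (a new reading comes with each control period).
- eyes.read_camera(name): name is "side" or "top"; returns a dict with "pixels" (420x560x3 uint8, red, green, blue), "depth" (420x560 float32, mm along the optical axis (not along the pixel's ray), 0 where there is no reading), "fx", "fy", "cx", "cy" (pixels), "distortion" ([k1, k2, p1, p2, k3] as OpenCV has them; the pictures are not rectified), "cam_to_world" (4x4, takes a point from camera to world coordinates). Camera axes: x right, y up, looking along -z (the intrinsics and any distortion apply to the point x, -y, -z); pixel columns grow to the right and rows downward; lengths in mm; the calibration is good to about 2 mm. A picture is of the moment at which its call begins.
- workorder.job_done(): hands the job in; it is judged then, once.
The state is a dict: "time": time; "qpos": joint angles; "qd": joint speeds; "joint_efforts": joint torques, N m; "tool_pos": TCP position; "eef_rot": TCP orientation; "force": force on the tool from outside, world axes, zero at the start; "ft_torque": the same for the moment, N m; "finger_gap": finger opening in mm; "grip_force": force on a finger pad.
Only numpy, scipy, OpenCV 4.12 (cv2) and the standard library are available. Lean on these libraries where they do the work, as an engineer would, in place of code of your own. Each camera call takes 0.05 s, during which the arm holds its last target. There are 200 camera calls.

## Task

Lay the filter housing whose blue cap still stands proud on the quick clamp's two rods, between its jaws. Squeeze the clamp's trigger again and again until the jaws have pressed the cap fully home on the body, then press the red release tab until the jaw has run all the way back. Leave the shut housing lying free in the clamp, and do not disturb the other things on the bench.

Things in the scene. Friction and masses are not known exactly. Their poses are not given: they have to be found in the camera images.
- filter_mid (a point): middle of the housing to be pressed: octagonal bar 48 mm across flats, lying on one flat, so 24 mm above its underside; y runs along it to the cap, z up. Light grey ribbed body from y -52 to +26 mm, then a blue cap 26 mm long, pushed out by joint filter_cap: orange seals show in the gap. Grasp it across the flats (48 mm) at this point. 0.22 kg
- filter_cap (a joint): how far the blue cap stands proud of the body, m: 0 fully home, starts at 0.007 to 0.010. Its seal takes about 30 N to push and it stays where it is left; overall length is 104 mm plus this
- shut_filter_mid (a point): middle of a like housing that is shut already (no gap, no orange showing), also lying on the bench; leave it alone
- clamp: bench quick clamp, bolted down. Origin on the bench under its head; y along the bar to the moving jaw, z up. Base 100 mm wide, y -75 to +240 mm. Black fixed jaw: pad face at y = 50 mm; both pads 44 mm square, jaw tops at z = 102 mm. The bar's end runs out behind the head at z 26 to 44 mm, to y = -124 mm and further as the jaw closes
- cradle (a point): point on the clamp's centre line, at clamp (0, 110, 72.2) mm, axes as the clamp's. Two 8 mm steel rods along y, 31.6 mm apart, carry a housing with its axis at this height, lying on its two lower slanted flats; its y must lie along the rods, either way round. Between the rods and outside them is room for fingers down to z = 46 mm
- jaw (a joint): how far the yellow moving jaw has come in, m: 0 fully open, growing as it closes; pad face at clamp y = 201.7 mm minus this. Starts at 0.017 to 0.030. A ratchet (6 mm teeth) holds it against a spring of about 3 N that runs it out when the release tab is held down
- jaw_pad (a point): centre of the moving jaw's black pad face, z = 73 mm
- grip (a point): where to squeeze: centre of black pistol grip (orange end) and yellow trigger when squeezed together (30 mm over both), 38 mm above where fingertips may go, 28 mm below the grip's end. z points out along the grip, which leans 35 degrees from vertical to the clamp's -y; y points from grip to trigger. Fingers go in along -z: grip 28 mm wide, its back face at y -15 mm
- trigger (a joint): trigger angle, rad: 0 at rest, 0.24 squeezed home; 68 mm from pivot to squeeze point, so its outer face stands at y = +31 mm of point grip at rest, +15 mm squeezed home; a guard plate stands at y = +65 mm and overhangs it. Springs back when let go. Each full squeeze walks the jaw in by one 6 mm tooth (a part squeeze is lost); 8 N free, about 25 N pressing the cap; with the cap home it stops well short
- release_tab (a point): top centre of the red release tab, 24 x 30 mm, at the end of the bar behind the grip, about 55 mm above the bench. Press down 8 mm (6 to 10 N) and hold till the jaw has run out, about 1 s
- petri_dish: clear dish 64 mm wide, 14 mm high, leave it
- marker_pen: black and red marker pen, 105 mm, leave it
- clay_tin: white round tin 64 mm wide, 27 mm high, leave it
Things that resemble listed ones, but are neither listed nor needed, are in the scene too. What is shaped like the part that bears filter_mid but brown or yellow is not meant.

How it is judged (in metres and radians):
On the way, in this order (a step that is already met when the one before it is completed fails the run):
1. the open housing lies on the rods between the jaws, let go (x of filter_mid in the frame of cradle between -0.006 and 0.006 m and y of filter_mid in the frame of cradle between -0.013 and 0.045 m and z of filter_mid in the frame of cradle between -0.004 and 0.004 m and angle between the y axis of filter_mid and the y axis of cradle, either way round below 0.08 rad and angle between filter_mid's own z axis and vertical below 0.1 rad and contact force between the fingers and filter below 0.1 N), for 0.2 s.
2. a squeeze of the trigger has pressed the cap home while the housing lies on the rods (value of joint filter_cap below 0.001 m and value of joint trigger above 0.03 rad and x of filter_mid in the frame of cradle between -0.006 and 0.006 m and y of filter_mid in the frame of cradle between -0.013 and 0.045 m and z of filter_mid in the frame of cradle between -0.004 and 0.004 m and angle between the y axis of filter_mid and the y axis of cradle, either way round below 0.08 rad and angle between filter_mid's own z axis and vertical below 0.1 rad), for 0.1 s.
3. the release tab has let the jaw run all the way back (value of joint jaw below 0.004 m), for 0.2 s.
At the end, for the whole second after the job is handed in: the cap is home (within 1 mm), the housing lies on the rods between the jaws (within 6 mm sideways, 4 mm in height, 0.08 rad of the bar) at rest, the jaw is fully open (within 4 mm) and the trigger is back (value of joint filter_cap below 0.001 m and x of filter_mid in the frame of cradle between -0.006 and 0.006 m and y of filter_mid in the frame of cradle between -0.013 and 0.045 m and z of filter_mid in the frame of cradle between -0.004 and 0.004 m and angle between the y axis of filter_mid and the y axis of cradle, either way round below 0.08 rad and angle between filter_mid's own z axis and vertical below 0.1 rad and value of joint jaw below 0.004 m and value of joint trigger below 0.03 rad and linear speed of filter below 0.01 m/s); the robot touches nothing.
It fails at once if another thing on the bench is shoved more than 30 mm (distance of any of shut_filter_mid, petri_dish, marker_pen, clay_tin from where it was at the start of the episode above 0.03 m).
It also fails if it takes over 67 s, if anything falls off the work surface, if the arm or the gripper's body presses on something with over 40 N, if the wrist force passes 120 N, or if a joint passes its speed limit or range.

## Working session

There is one attempt and no reset: what is moved stays moved. The work goes in short steps, Python scripts to look and compute and a shell command to move; the robot and the scene stay as the last step left them, time stands still between calls to the robot, and variables do not carry over. Pictures are saved under pics/ and viewed, at most 10 in all, crops included, and the job is handed in when it is done.

```bash
ls; mkdir -p pics
cat > h.py <<'E'
import numpy as np, cv2
from bench import monitor, eyes, workorder
def cam(n):
    c=eyes.read_camera(n); c['K']=np.array([[c['fx'],0,c['cx']],[0,c['fy'],c['cy']],[0,0,1.]]); return c
def cloud(c):
    h,w=c['depth'].shape
    u,v=np.meshgrid(np.arange(w),np.arange(h))
    p=cv2.undistortPoints(np.stack([u,v],-1).reshape(-1,1,2).astype(np.float64),c['K'],np.array(c['distortion'],float)).reshape(h,w,2)
    d=c['depth'].astype(float)
    P=np.stack([p[...,0]*d,-p[...,1]*d,-d],-1)
    M=np.array(c['cam_to_world']); W=P@M[:3,:3].T+M[:3,3]
    W[d==0]=np.nan
    return W
E
python3 - <<'E'
from h import *
for n in('top','side'):
    c=cam(n); cv2.imwrite(f'pics/{n}0.png',cv2.resize(c['pixels'][...,::-1],(800,600)))
    np.savez(f'{n}0.npz',W=cloud(c),px=c['pixels']); print(n,c['fx'],np.round(c['cam_to_world'],2).tolist())
s=monitor.sense(); print(s['tool_pos'],s['eef_rot'],s['force'],s['finger_gap'],s['time'])
E
```

```text
pics
top 443.3555173550618 [[0.0, 0.99, -0.12, 400.53], [-1.0, 0.0, 0.0, 184.77], [0.01, 0.12, 0.99, 1418.3], [0.0, 0.0, 0.0, 1.0]]
side 394.9269869060996 [[1.0, -0.04, 0.03, 581.94], [0.04, 0.43, -0.9, -847.21], [0.02, 0.9, 0.43, 580.44], [0.0, 0.0, 0.0, 1.0]]
[ 151.45833826 -606.15808643  233.14119435] [[ 9.70189486e-01  2.42347565e-01 -1.39330639e-04]
 [ 2.42347583e-01 -9.70188990e-01  9.85988598e-04]
 [ 1.03774885e-04 -9.90362214e-04 -9.99999504e-01]] [0.24064584 1.61252563 0.53961281] 95.00717367421271 0.1
```

View pics/top0.png

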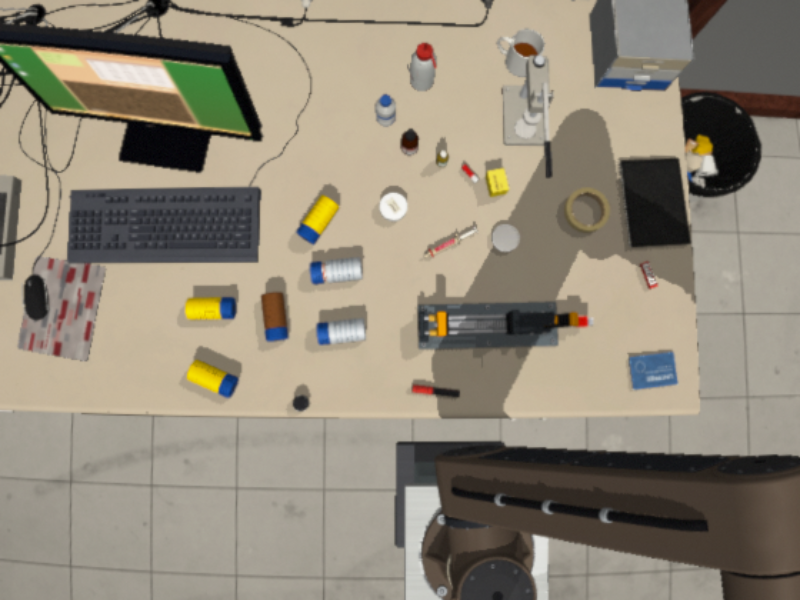

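View pics/side0.png

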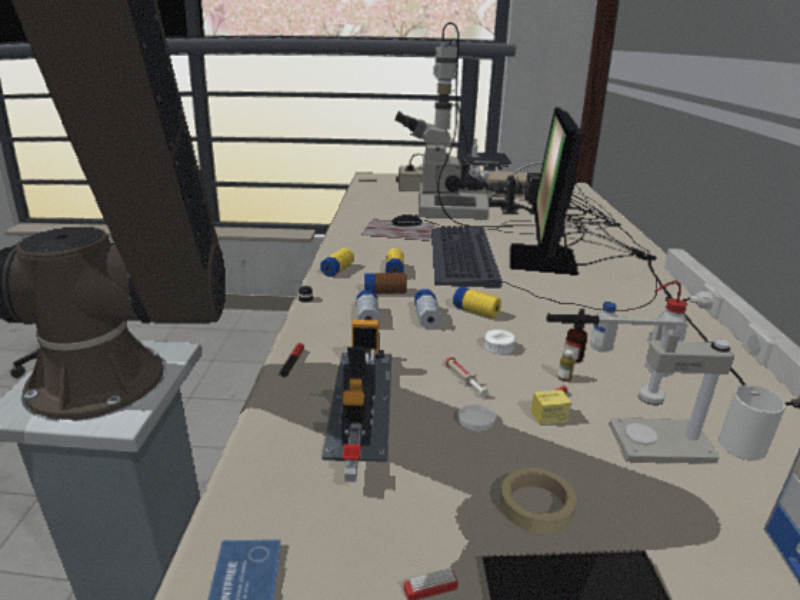

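The top view shows two grey housings at about (337,271) and (342,331), and the clamp spans (418–592, 325), with its jaw toward +Y and the tab toward −Y. I'll zoom in to see which one is open and measure.

Run:
```python
from h import *
t=np.load('top0.npz');s=np.load('side0.npz')
def crop(d,x0,y0,x1,y1,w,h): return cv2.resize(d['px'][y0:y1,x0:x1,::-1],(w,h),interpolation=cv2.INTER_CUBIC)
a=crop(t,210,175,265,245,400,300*1); b=crop(s,240,190,315,235,400,300)
c=crop(t,285,200,420,250,800,296)
cv2.imwrite('pics/z1.png',np.vstack([np.hstack([a,b]),c]))
W=t['W'];px=t['px'].astype(int)
def reg(x0,y0,x1,y1,zmin,zmax=300):
    w=W[y0:y1,x0:x1];p=px[y0:y1,x0:x1]; m=(w[...,2]>zmin)&(w[...,2]<zmax); return w[m],p[m]
for nm,r in (('A',(212,178,258,202)),('B',(212,220,260,246))):
    w,p=reg(*r,20); 
    blue=(p[:,2]>p[:,0]+50); org=(p[:,0]>p[:,2]+60)
    top=w[w[:,2]>42]
    print(nm,len(w),'top z',np.percentile(w[:,2],[50,95]),'org',org.sum(), 'med',np.median(w,0),'blue',blue.sum(),w[blue].mean(0))
    rect=cv2.minAreaRect(w[:,:2].astype(np.float32)); print(rect)
    m=w[:,:2]-w[:,:2].mean(0); u,sv,vt=np.linalg.svd(m,full_matrices=False); ax=vt[0]; ax=ax if (w[blue].mean(0)[:2]-w[~blue].mean(0)[:2])@ax>0 else -ax
    q=m@ax; print('axis',ax,'ext',q.min(),q.max(),'blue',q[blue].min(),q[blue].max(), 'mean',w.mean(0))
```

```text
A 557 top z [43.19913719 50.51761481] org 4 med [621.11226674 313.00765504  43.19913719] blue 108 [616.45462587 356.42945228  43.59235357]
((623.7266845703125, 315.2961730957031), (49.231300354003906, 113.44827270507812), 6.575058937072754)
axis [-0.11268488  0.99363077] ext -55.78302727548355 57.68187687794608 blue 31.05074521113733 55.28412894980753 mean [621.48528167 314.05341331  42.01531223]
B 531 top z [43.80999216 50.47096596] org 0 med [486.57931342 301.35715846  43.80999216] blue 111 [482.16084958 339.33453908  43.65543721]
((487.959228515625, 301.94464111328125), (48.57762145996094, 105.60638427734375), 7.103956699371338)
axis [-0.12120571  0.99262741] ext -52.59896251799153 53.00389611984918 blue 26.38046231738199 50.16854086357047 mean [487.18679375 301.64503255  42.53136529]
```

View pics/z1.png

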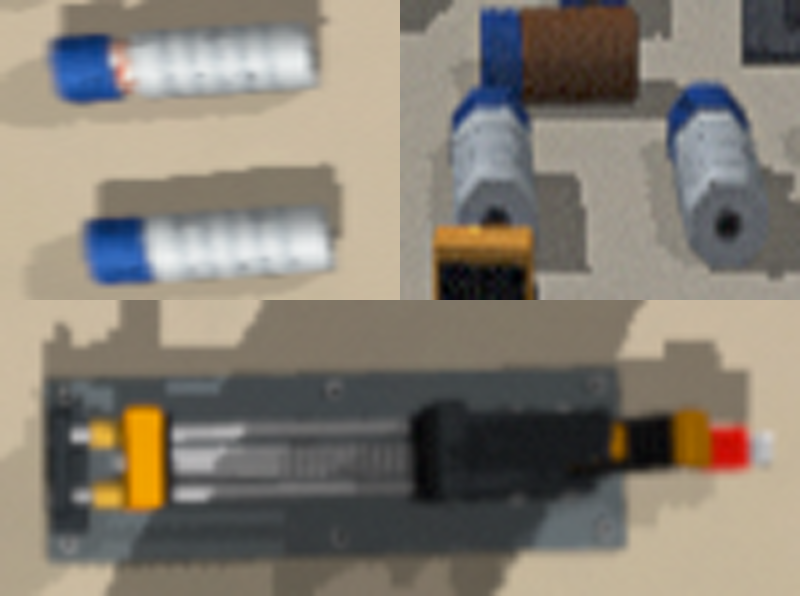

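Housing A, the upper one in the top view, is open: orange shows in the gap and it measures about 113 mm long. B is shut at about 106 mm. Next I'll measure the clamp.

Run:
```python
from h import *
t=np.load('top0.npz');s=np.load('side0.npz')
W=t['W'];p=t['px'].astype(int)
w=W[205:250,285:425];c=p[205:250,285:425]
z=w[...,2]
print('zhist',np.histogram(z[(z>3)],bins=np.arange(3,180,6)))
m=(z>5)&(z<200); pts=w[m]
b=pts[(pts[:,2]<16)]
r=cv2.minAreaRect(b[:,:2].astype(np.float32)); print('base',r,np.median(b[:,2]))
def S(name,mask):
    q=w[mask]; print(name,len(q),'mean',q.mean(0).round(1),'min',q.min(0).round(1),'max',q.max(0).round(1)); return q
R,G,B=c[...,0],c[...,1],c[...,2]
red=(R>150)&(G<80)&m; S('red',red)
yel=(R>150)&(G>90)&(B<80)&m
S('jaw',yel&(w[...,1]>-0)&(z>80)); S('grip or',yel&(w[...,1]<-100))
j=w[yel&(w[...,1]>0)&(z>90)]; print('jaw rect',cv2.minAreaRect(j[:,:2].astype(np.float32)))
dk=m&(z>95)&(R<80); S('fixed jaw',dk)
# lines of profile along y
for y in range(-260,160,10):
    k=m&(abs(w[...,1]-y)<5); 
    if k.sum(): print(y,k.sum(),'zmax',z[k].max().round(0),'x@top',w[k][z[k]>z[k].max()-6][:,0].mean().round(1), 'xr',w[k&(z>20)][:,0].min().round(0) if (k&(z>20)).any() else '',w[k&(z>20)][:,0].max().round(0) if (k&(z>20)).any() else '')
Ws=s['W'];ps=s['px'].astype(int)
R,G,B=ps[...,0],ps[...,1],ps[...,2]
k=(R>130)&(G<60)&(abs(Ws[...,0]-500)<70)&(Ws[...,1]<-100)&(Ws[...,1]>-300); q=Ws[k]; print('side red',len(q),np.percentile(q,[2,50,98],axis=0).round(1))
```

```text
zhist (array([1424,  508,   51,    8,   10,   51,  177,  183,  168,   84,   54,
         51,   21,   15,   38,  102,  162,   36,   42,   55,   52,   30,
          9,   15,   20,   15,   19,   17,    9]), array([  3,   9,  15,  21,  27,  33,  39,  45,  51,  57,  63,  69,  75,
        81,  87,  93,  99, 105, 111, 117, 123, 129, 135, 141, 147, 153,
       159, 165, 171, 177]))
base ((506.6148681640625, -71.93508911132812), (452.8193359375, 142.9337921142578), 89.84718322753906) 7.9676466987890535
red 40 mean [ 509.1 -224.5   60.7] min [ 497.  -236.8   48.4] max [ 518.3 -195.8  123.8]
jaw 100 mean [501.1  86.5 100.6] min [477.5  78.6  94.5] max [526.   94.3 106.4]
grip or 9 mean [ 508.  -189.6  120.4] min [ 499.4 -214.3   49. ] max [ 517.1 -184.5  132.7]
jaw rect ((501.7565002441406, 86.31620025634766), (48.48214340209961, 15.620100975036621), 0.41003507375717163)
fixed jaw 388 mean [ 505.8 -108.1  121.9] min [ 480.5 -179.9   95. ] max [529.1  73.1 175.3]
-260 6 zmax 7.0 x@top 487.5 xr  
-250 19 zmax 47.0 x@top 510.4 xr 504.0 516.0
-240 12 zmax 52.0 x@top 514.9 xr 506.0 518.0
-230 22 zma
[... 1086 characters left out ...]
0 x@top 500.5 xr 484.0 521.0
20 83 zmax 58.0 x@top 503.7 xr 484.0 521.0
30 84 zmax 52.0 x@top 503.2 xr 484.0 521.0
40 81 zmax 55.0 x@top 500.6 xr 484.0 522.0
50 87 zmax 58.0 x@top 507.8 xr 484.0 521.0
60 89 zmax 58.0 x@top 483.4 xr 483.0 521.0
70 68 zmax 99.0 x@top 499.5 xr 480.0 524.0
80 93 zmax 105.0 x@top 501.6 xr 477.0 526.0
90 112 zmax 106.0 x@top 502.4 xr 476.0 526.0
100 91 zmax 81.0 x@top 505.3 xr 480.0 524.0
110 91 zmax 61.0 x@top 503.8 xr 470.0 524.0
120 87 zmax 60.0 x@top 500.3 xr 475.0 533.0
130 81 zmax 63.0 x@top 502.1 xr 475.0 523.0
140 7 zmax 6.0 x@top 511.6 xr  
150 2 zmax 6.0 x@top 465.7 xr  
side red 99 [[ 497.9 -239.9   54.5]
 [ 508.8 -226.6   56.2]
 [ 519.4 -211.3   58.5]]
```

Run:
```python
from h import *
t=np.load('top0.npz')
W=t['W'];p=t['px'].astype(int)
w=W[195:255,280:425];c=p[195:255,280:425]
m=((c[...,2]-c[...,0])>-8)&(w[...,2]<25)&(w[...,2]>1)&(abs(w[...,0]-505)<75)
m=cv2.morphologyEx(m.astype(np.uint8),cv2.MORPH_OPEN,np.ones((3,3)))>0
q=w[m]; r=cv2.minAreaRect(q[:,:2].astype(np.float32)); print(r,np.median(q[:,2]))
# edges
for sgn in(-1,1):
    xs=[];ys=[]
    for y in range(-170,130,6):
        k=q[abs(q[:,1]-y)<3]
        if len(k): xs.append((k[:,0]*sgn).max()*sgn);ys.append(y)
    f=np.polyfit(ys,xs,1); rr=np.abs(np.polyval(f,ys)-xs); f=np.polyfit(np.array(ys)[rr<4],np.array(xs)[rr<4],1); print('edge',sgn,f, np.median(rr))
for x in range(460,551,10):
    k=q[abs(q[:,0]-x)<4]; print(x,k[:,1].min().round(1),k[:,1].max().round(1),end=' | ')
# rods: bright in 40-62 z
k=(w[...,2]>40)&(w[...,2]<64)&(w[...,1]>-50)&(w[...,1]<65)
q=w[k]; 
print('\nouter rods')
for sgn in(-1,1):
    xs=[];ys=[]
    for y in range(-48,64,4):
        kk=q[abs(q[:,1]-y)<2]
        if len(kk): xs.append((kk[:,0]*sgn).max()*sgn);ys.append(y)
    print(np.polyfit(ys,xs,1),np.mean(xs))
```

```text
((504.89715576171875, -24.849533081054688), (98.513671875, 310.3600769042969), 1.442744255065918) 7.473700616473479
edge -1 [-2.55978466e-02  4.56616805e+02] 0.6761471107999455
edge 1 [-2.04345380e-02  5.51702489e+02] 0.7779617960687233
460 -179.3 129.1 | 470 -180.3 129.5 | 480 -180.2 117.1 | 490 -180.4 116.5 | 500 97.1 116.5 | Traceback (most recent call last):
  File "<stdin>", line 16, in <module>
    return umr_minimum(a, axis, None, out, keepdims, initial, where)
ValueError: zero-size array to reduction operation minimum which has no identity
```

The clamp yaw is about 1.35° and its origin is about (506.7, −107), which agrees with the jaw, the tab and the bar end. First I'll move above housing A, then turn there.

```bash
r="python3 -m crank"
$r '[[[1,0.034,-0.012,0,0,0,0],[1,0.034,-0.012,0,0,0,0],[1,0.034,-0.012,0,0,0,0],[1,0.034,-0.012,0,0,0,0],[1,0.034,-0.012,0,0,0,0]]]' 15
$r '[[[1,0.034,-0.012,0,0,0,0],[1,0.034,-0.012,0,0,0,0],[1,0.034,-0.012,0,0,0,0],[1,0.034,-0.012,0,0,0,0],[1,0.034,-0.012,0,0,0,0]]]'
$r '[[[1,0.019,-0.036,0,0,0,0],[1,0.019,-0.036,0,0,0,0],[1,0.019,-0.036,0,0,0,0],[1,0.019,-0.036,0,0,0,0],[1,0.019,-0.036,0,0,0,0]]]' |tail -3
$r '[[[1,0.019,-0.036,0,0,0,0],[1,0.019,-0.036,0,0,0,0],[1,0.019,-0.036,0,0,0,0],[1,0.019,-0.036,0,0,0,0],[1,0.019,-0.036,0,0,0,0]]]' |tail -1
$r '[[[1,0.019,-0.036,0,0,0,0],[1,0.019,-0.036,0,0,0,0],[1,0.019,-0.036,0,0,0,0],[1,0.019,-0.036,0,0,0,0],[1,0.019,-0.036,0,0,0,0]]]' |tail -1
$r '[[[1,0.019,-0.036,0,0,0,0],[1,0.019,-0.036,0,0,0,0],[1,0.019,-0.036,0,0,0,0],[1,0,0,0,0,0,-0.12],[1,0,0,0,0,0,-0.12]]]' |tail -1
$r '[[[1,0,0,0,0,0,-0.12],[1,0,0,0,0,0,-0.12],[1,0,0,0,0,0,-0.12],[1,0,0,0,0,0,-0.12],[1,0,0,0,0,0,-0.12]]]' |tail -1
$r '[[[1,0,0,0,0,0,-0.12],[1,0,0,0,0,0,-0.12],[1,0,0,0,0,0,-0.12],[1,0,0,0,0,0,-0.12],[1,0,0,0,0,0,-0.12]]]'
cat >> h.py <<'E'
def tool(target=None,R=None):
    s=monitor.sense(); T=np.array(s['eef_rot']); p=np.array(s['tool_pos'])
    print('t',s['time'],'pos',p.round(1),'F',np.round(s['force'],1),'gap',round(s['finger_gap'],1),'gf',round(s['grip_force'],1)); print(T.round(3).tolist())
    if target is not None: print('shift tool mm',(T.T@(np.array(target)-p)).round(1))
    if R is not None: print('turn rad',cv2.Rodrigues(T.T@R)[0].ravel().round(3))
E
python3 - <<'E'
from h import *
a=np.array([-0.1145,.9934,0]);z=np.array([0,0,-1.]);R=np.stack([a,np.cross(z,a),z],1)
tool((624.2,310.8,24),R)
E
```

```text
time: 0.52
tool_pos: [303.0, -505.8, 233.4]
eef_rot: [[0.97, 0.242, -0.0], [0.242, -0.97, 0.0], [-0.0, -0.0, -1.0]]
force: [-0.1, -1.0, 0.5]
finger_gap: 95.3
grip_force: 0.0
time: 0.93
tool_pos: [453.5, -406.2, 233.5]
eef_rot: [[0.97, 0.242, -0.0], [0.242, -0.97, 0.0], [-0.0, -0.0, -1.0]]
force: [0.1, -0.8, -0.2]
finger_gap: 95.5
grip_force: 0.0
force: [0.7, -0.7, -0.1]
finger_gap: 95.3
grip_force: 0.0
grip_force: 0.0
grip_force: 0.0
grip_force: 0.0
grip_force: 0.0
time: 3.43
tool_pos: [626.9, 304.0, 233.1]
eef_rot: [[-0.12, 0.993, -0.001], [0.993, 0.12, -0.0], [-0.0, -0.001, -1.0]]
force: [0.7, -0.1, 0.3]
finger_gap: 95.1
grip_force: 0.0
t 3.4333 pos [626.9 304.  233.1] F [ 0.7 -0.1  0.3] gap 95.1 gf 0.0
[[-0.12, 0.993, -0.001], [0.993, 0.12, -0.0], [-0.0, -0.001, -1.0]]
shift tool mm [  7.2  -1.7 209.1]
turn rad [-0.001  0.     0.005]
```

```bash
r="python3 -m crank"
$r '[[[1,0.007,-0.002,0.03,0,0,0.005],[1,0,0,0.04,0,0,0],[1,0,0,0.04,0,0,0],[1,0,0,0.04,0,0,0],[1,0,0,0.03,0,0,0]]]' |tail -1
$r '[[[1,0,0,0.016,0,0,0],[1,0,0,0.012,0,0,0],[-0.4,0,0,0,0,0,0],[-0.4,0,0,0,0,0,0],[-0.4,0,0,0,0,0,0]]]' 20
$r '[[[-0.4,0,0,0,0,0,0],[-0.4,0,0,0,0,0,0],[-0.4,0,0,0,0,0,0],[-0.4,0,0,0,0,0,0],[-0.4,0,0,0,0,0,0]]]'
python3 -c "
from h import *
tool((624.2,310.8,24))"
```

```text
grip_force: 0.0
time: 4.27
tool_pos: [624.9, 311.0, 27.0]
eef_rot: [[-0.109, 0.994, 0.002], [0.994, 0.109, 0.001], [0.0, 0.002, -1.0]]
force: [0.0, -0.7, -0.7]
finger_gap: 80.5
grip_force: 0.0
time: 4.68
tool_pos: [624.3, 310.8, 26.0]
eef_rot: [[-0.109, 0.994, 0.0], [0.994, 0.109, 0.0], [0.0, 0.0, -1.0]]
force: [0.3, -0.7, 3.9]
finger_gap: 48.0
grip_force: 20.0
t 4.6833 pos [624.3 310.8  26. ] F [ 0.3 -0.7  3.9] gap 48.0 gf 20.0
[[-0.109, 0.994, 0.0], [0.994, 0.109, 0.0], [0.0, 0.0, -1.0]]
shift tool mm [ 0.  -0.1  2. ]
```

```bash
r="python3 -m crank"
$r '[[[-0.4,0,0,-0.01,0,0,0],[-0.4,0,0,-0.03,0,0,0],[-0.4,0,0,-0.04,0,0,0],[-0.4,0,0,-0.04,0,0,0],[-0.4,0,0,-0.035,0,0,0]]]' 25 |tail -1
$r '[[[-0.4,-0.015,-0.008,0,0,0,0],[-0.4,-0.03,-0.016,0,0,0,0],[-0.4,-0.034,-0.018,0,0,0,0],[-0.4,-0.034,-0.018,0,0,0,0],[-0.4,-0.034,-0.018,0,0,0,0]]]'
$r '[[[-0.4,-0.034,-0.018,0,0,0,0],[-0.4,-0.034,-0.018,0,0,0,0],[-0.4,-0.034,-0.018,0,0,0,0],[-0.4,-0.03,-0.014,0,0,0,0],[-0.4,-0.015,-0.007,0,0,0,0.086]]]'
$r '[[[-0.4,0,0,0,0,0,0],[-0.4,0,0,0,0,0,0]]]'|tail -1
python3 - <<'E'
from h import *
a=np.array([-0.0235,1,0]);a/=np.linalg.norm(a);z=np.array([0,0,-1.]);R=np.stack([a,np.cross(z,a),z],1)
tool((504.1,1.7,74.2),R)
c=cam('side');W=cloud(c);np.savez('side1.npz',W=W,px=c['pixels']);print(c['pixels'].shape)
cv2.imwrite('pics/s1.png',cv2.resize(c['pixels'][150:350,190:330,::-1],(420,600),interpolation=cv2.INTER_CUBIC))
E
```

```text
grip_force: 25.0
time: 5.52
tool_pos: [561.5, 154.8, 181.1]
eef_rot: [[-0.109, 0.994, 0.0], [0.994, 0.109, -0.0], [-0.0, 0.0, -1.0]]
force: [1.2, -1.2, -2.3]
finger_gap: 48.2
grip_force: 25.0
time: 5.93
tool_pos: [502.6, -0.8, 181.2]
eef_rot: [[-0.023, 1.0, -0.0], [1.0, 0.023, -0.001], [-0.0, -0.0, -1.0]]
force: [1.4, 0.9, -2.5]
finger_gap: 47.8
grip_force: 25.0
grip_force: 25.0
t 6.1 pos [504.1   1.2 181.2] F [-0.1  1.1 -1.4] gap 47.6 gf 25.0
[[-0.022, 1.0, 0.001], [1.0, 0.022, -0.0], [-0.0, 0.001, -1.0]]
shift tool mm [  0.5  -0.  107. ]
turn rad [ 0.001  0.    -0.002]
(420, 560, 3)
```

View pics/s1.png

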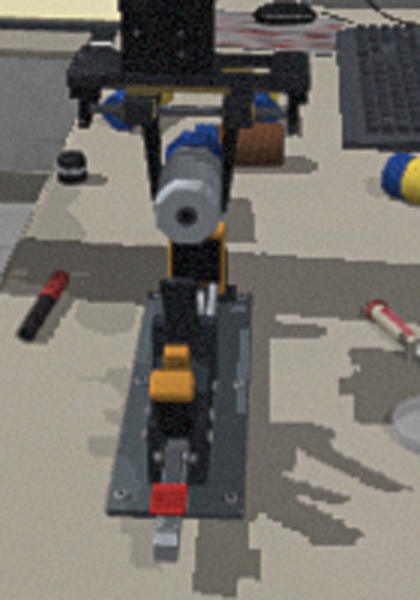

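The picture shows the housing held level above the rods, with its rear end at (185,215). I'll check the end clearances from depth before lowering.

Run:
```python
from h import *
d=np.load('side1.npz');W=d['W'];p=d['px'].astype(int)
x,y,z=W[...,0],W[...,1],W[...,2]
k=(abs(x-504)<12)&(z>140)&(z<176)&(y>-90)&(y<80)
q=W[k];print('rear face y',np.percentile(q[:,1],[2,10,50]).round(1),'n',len(q))
t=np.load('top0.npz');w=t['W'];
for yy in range(-75,-40,3):
    kk=(abs(w[...,1]-yy)<1.6)&(abs(w[...,0]-505)<20); print(yy,np.percentile(w[kk][:,2],[50,100]).round(0) if kk.any() else '',end=';')
print()
for yy in range(58,100,3):
    kk=(abs(w[...,1]-yy)<1.6)&(abs(w[...,0]-503)<20); print(yy,np.percentile(w[kk][:,2],[50,100]).round(0) if kk.any() else '',end=';')
# after-lift top view
c=cam('top');V=cloud(c);P=c['pixels'].astype(int)
b=(P[...,2]>P[...,0]+50)&(V[...,2]>110)&(V[...,2]<190)&(abs(V[...,0]-504)<40)&(abs(V[...,1]-40)<60)
print('\ncap',b.sum(),V[b][:,1].min().round(1),V[b][:,1].max().round(1),V[b].mean(0).round(1))
g=(V[...,2]>110)&(V[...,2]<175)&(abs(V[...,0]-504)<22)&(V[...,1]<-15)&(V[...,1]>-80)&(P[...,0]>120);print('rear',V[g][:,1].min() if g.any() else None,g.sum())
```

```text
rear face y [-55.1 -54.4 -52.8] n 74
-75 [103. 116.];-72 [103. 109.];-69 [101. 109.];-66 [100. 105.];-63 [ 95. 105.];-60 [80. 96.];-57 [56. 92.];-54 [39. 50.];-51 [40. 56.];-48 [41. 57.];-45 [40. 52.];-42 [42. 51.];
58 [43. 51.];61 [42. 56.];64 [42. 58.];67 [52. 55.];70 ;73 [92. 97.];76 [ 93. 100.];79 [100. 105.];82 [100. 104.];85 [101. 106.];88 [100. 105.];91 [103. 105.];94 [ 87. 106.];97 [53. 81.];
cap 7 46.9 61.1 [500.1  52.6 188.8]
rear None 0
```

```bash
r="python3 -m crank"
$r '[[[-0.4,0.002,0,0.03,0,0,0],[-0.4,0,0,0.035,0,0,0],[-0.4,0,0,0.02,0,0,0],[-0.4,0,0,0.01,0,0,0],[-0.4,0,0,0.005,0,0,0]]]' 
$r '[[[-0.4,0,0,0.003,0,0,0],[-0.4,0,0,0.003,0,0,0],[-0.4,0,0,0,0,0,0]]]'
```

```text
time: 6.62
tool_pos: [503.9, 4.7, 79.4]
eef_rot: [[-0.025, 1.0, -0.002], [1.0, 0.025, 0.0], [0.0, -0.002, -1.0]]
force: [0.6, 1.0, -2.8]
finger_gap: 48.0
grip_force: 25.0
time: 6.87
tool_pos: [504.4, 4.0, 75.2]
eef_rot: [[-0.023, 1.0, 0.001], [1.0, 0.023, -0.0], [-0.0, 0.001, -1.0]]
force: [0.0, -0.1, -2.1]
finger_gap: 47.6
grip_force: 25.0
```

```bash
r="python3 -m crank"
$r '[[[-0.4,0,0,0.001,0,0,0],[-0.4,0,0,0,0,0,0]]]' | egrep 'pos|force:'
$r '[[[-0.4,0,0,0.001,0,0,0],[-0.4,0,0,0,0,0,0]]]'| egrep 'pos|force:'
```

```text
tool_pos: [504.3, 3.9, 74.7]
force: [-2.8, 1.6, 4.1]
grip_force: 25.0
tool_pos: [504.0, 3.9, 74.3]
force: [-6.3, 0.7, 14.4]
grip_force: 25.0
```

```bash
r="python3 -m crank"
$r '[[[-0.1,-0,-0,0,0,0,0],[0.4,0,0,0,0,0,0],[0.6,0,0,0,0,0,0],[0.6,0,0,0,0,0,0],[0.6,0,0,0,0,0,0]]]' | egrep 'pos|force:|gap'
$r '[[[0.6,0,0,-0.02,0,0,0],[0.6,0,0,-0.04,0,0,0],[0.6,0,0,-0.04,0,0,0],[0.6,0,0,-0.04,0,0,0],[0.6,0,0,-0.04,0,0,0]]]' | egrep 'pos|force:|gap'
$r '[[[0.6,0,-0.02,0,0,0,0],[0.6,0,-0.04,0,0,0,0],[0.6,0,-0.04,0,0,0,0],[0.6,0,-0.04,0,0,0,0],[0.6,0,-0.02,0,0,0,0]]]' | egrep 'pos|force:|gap'
python3 - <<'E'
from h import *
tool()
for n in('top','side'):
    c=cam(n); np.savez(n+'2.npz',W=cloud(c),px=c['pixels'])
    p=c['pixels'][...,::-1]
    im=cv2.resize(p[195:255,270:420] if n=='top' else p[220:345,205:300],(800,320) if n=='top' else (420,553),interpolation=cv2.INTER_CUBIC)
    if n=='top': a=im
    else: b=im
h=600; b=cv2.resize(b,(213,280)); cv2.imwrite('pics/p2.png',np.vstack([a,np.hstack([b,np.zeros((280,587,3),np.uint8)])]))
t=np.load('top2.npz');W=t['W'];P=t['px'].astype(int)
x,y,z=W[...,0],W[...,1],W[...,2]
k=(z>85)&(z<105)&(y>-40)&(y<50)&(abs(x-504)<40); q=W[k]
print('top z',np.percentile(q[:,2],[50,90,98]),'x',q[:,0].mean(),q[:,0].min(),q[:,0].max(),np.polyfit(q[:,1],q[:,0],1))
E
```

```text
tool_pos: [504.4, 3.8, 72.9]
force: [-0.2, 0.8, 0.0]
finger_gap: 69.3
grip_force: 0.0
tool_pos: [503.7, 3.9, 254.7]
force: [1.5, -0.6, 0.5]
finger_gap: 76.0
grip_force: 0.0
tool_pos: [340.2, 0.6, 252.3]
force: [1.4, 0.1, 0.6]
finger_gap: 76.0
grip_force: 0.0
t 8.45 pos [340.2   0.6 252.3] F [1.4 0.1 0.6] gap 76.0 gf 0.0
[[-0.023, 1.0, -0.001], [1.0, 0.023, 0.0], [0.0, -0.001, -1.0]]
top z [93.2427428  97.37850065 99.79198026] x 502.4068511087228 478.58821362706647 527.220016376342 [-1.97753426e-02  5.02494146e+02]
```

View pics/p2.png

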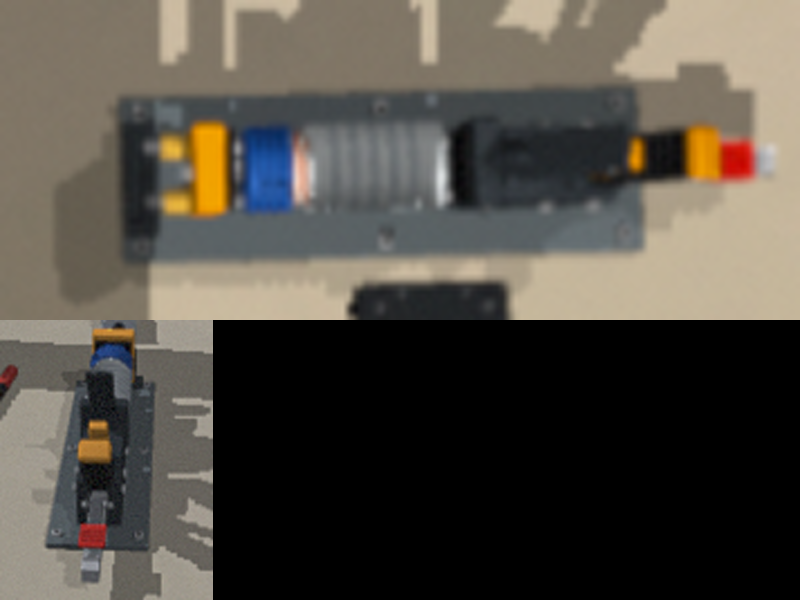

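The housing lies on the rods with clearance at both ends, and its top is at z≈97 (96.2 expected). To locate the grip, I'll plot the clamp's y-z section from both depth clouds.

Run:
```python
from h import *
O=np.array([506.6,-107.3]);th=0.0235
Rc=np.array([[np.cos(th),np.sin(th)],[-np.sin(th),np.cos(th)]])
im=np.full((600,800,3),255,np.uint8)
S=4.0
for f,k in (('top0',0),('top2',0),('side0',1),('side2',1)):
    d=np.load(f+'.npz');W=d['W'].reshape(-1,3);P=d['px'].reshape(-1,3)
    c=(W[:,:2]-O)@Rc.T
    m=(abs(c[:,0])<17)&(c[:,1]>-160)&(c[:,1]<40)&(W[:,2]>5)&(W[:,2]<190)
    for (x,y),z,p in zip(c[m],W[m][:,2],P[m]):
        u,v=int((y+160)*S),int((150-z*1)*S*0.75+150)
        v=int(590-z*3.0); u=int((y+160)*4)
        col=tuple(int(i) for i in p[::-1])
        (cv2.circle(im,(u,v),3,col,-1) if k==0 else cv2.rectangle(im,(u-2,v-2),(u+2,v+2),col,1))
for y in range(-160,41,20): cv2.putText(im,str(y),(int((y+160)*4),598),0,.4,(255,0,0)); cv2.line(im,((y+160)*4,0),((y+160)*4,590),(230,210,210),1)
for z in range(0,190,20): cv2.putText(im,str(z),(0,590-z*3),0,.4,(255,0,0)); 
cv2.imwrite('pics/sec.png',im)
```

```text
(no output)
```

View pics/sec.png

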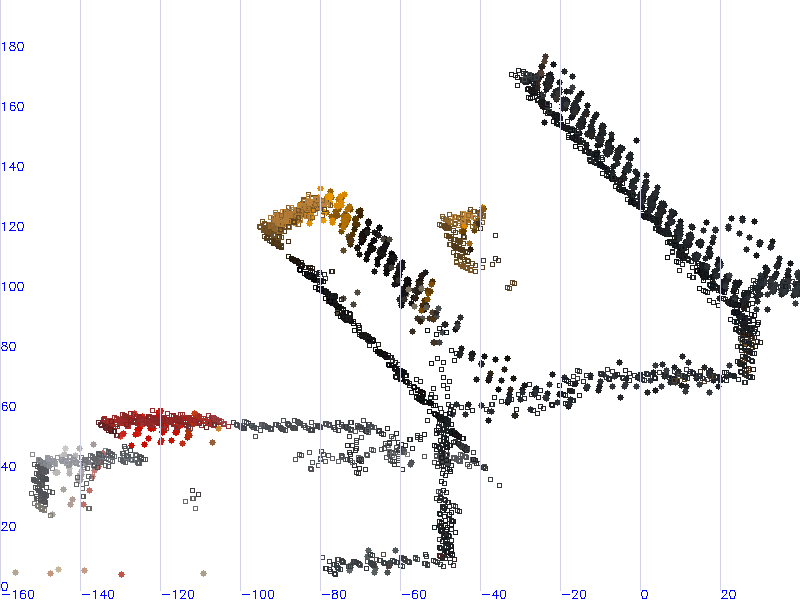

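The section puts the grip's back face at 35° and its end at about (y −87, z 124) in clamp axes. That gives a grip point of about clamp (0, −66, 105), which is world (508, −173, 105). I'll move to a free point near there and work out the turn.

```bash
r="python3 -m crank"
$r '[[[0.7,-0.033,0.015,-0.005,0,0,0],[0.7,-0.033,0.015,-0.005,0,0,0],[0.7,-0.033,0.015,-0.005,0,0,0],[0.7,-0.033,0.015,-0.005,0,0,0],[0.7,-0.033,0.015,-0.005,0,0,0]]]' 20 | egrep 'pos'
$r '[[[0.7,-0.033,0.015,-0.005,0,0,0],[0.7,-0.033,0.015,-0.005,0,0,0],[0.7,-0.033,0.015,-0.005,0,0,0],[0.7,-0.033,0.015,-0.005,0,0,0],[0.7,-0.033,0.015,-0.005,0,0,0]]]' | egrep 'pos'
cat >> h.py <<'E'
O=np.array([506.6,-107.3,0]);th=0.0235
C=cv2.Rodrigues(np.array([0,0,th]))[0]
s35,c35=np.sin(np.radians(35)),np.cos(np.radians(35))
RG=C@np.array([[1,0,0],[0,-c35,s35],[0,-s35,-c35]])
def cw(p): return O+C@np.array(p,float)
G=np.array([0,-65.9,105.3]); U=np.array([0,-s35,c35])
E
python3 - <<'E'
from h import *
print(np.linalg.det(RG), cw(G).round(1)); tool(cw(G+120*U),RG); print(np.round(monitor.sense()['qpos'],1))
E
```

```text
tool_pos: [424.1, -165.2, 277.9]
tool_pos: [502.8, -328.5, 302.5]
1.0 [ 508.1 -173.2  105.3]
t 9.3833 pos [ 502.8 -328.5  302.5] F [ 0.3  0.2 -0.1] gap 80.9 gf 0.0
[[-0.023, 1.0, 0.0], [1.0, 0.023, -0.0], [-0.0, 0.0, -1.0]]
shift tool mm [86.3  8.9 98.9]
turn rad [0.479 0.478 1.517]
[-39.5  22.7  87.6  -0.   69.7 -40.8]
```

```bash
r="python3 -m crank"
$r '[[[0.7,0,0,0,0.034,0.034,0.108],[0.7,0,0,0,0.034,0.034,0.108],[0.7,0,0,0,0.034,0.034,0.108],[0.7,0,0,0,0.034,0.034,0.108],[0.7,0,0,0,0.034,0.034,0.108]]]' | egrep 'pos'
$r '[[[0.7,0,0,0,0.034,0.034,0.108],[0.7,0,0,0,0.034,0.034,0.108],[0.7,0,0,0,0.034,0.034,0.108],[0.7,0,0,0,0.034,0.034,0.108],[0.7,0,0,0,0.034,0.034,0.108]]]' | egrep 'pos'
$r '[[[0.7,0,0,0,0.034,0.034,0.108],[0.7,0,0,0,0.034,0.034,0.108],[0.7,0,0,0,0.034,0.034,0.108],[0.7,0,0,0,0.034,0.034,0.108],[0.7,0,0,0,0,0,0]]]' | egrep 'pos'
python3 - <<'E'
from h import *
tool(cw(G+120*U),RG); print(np.round(monitor.sense()['qpos'],1))
E
```

```text
tool_pos: [502.5, -326.7, 302.2]
tool_pos: [502.4, -326.8, 302.1]
tool_pos: [501.6, -327.4, 301.4]
t 10.6333 pos [ 501.6 -327.4  301.4] F [-0.8  0.6  0.1] gap 81.1 gf 0.0
[[1.0, 0.018, -0.014], [0.022, -0.819, 0.573], [-0.001, -0.573, -0.819]]
shift tool mm [ 10.2 -13.7 129. ]
turn rad [ 0.     0.    -0.002]
[-48.6  32.7  77.4  21.9  97.5  37.7]
```

```bash
r="python3 -m crank"
$r '[[[0.7,0.005,-0.007,0.033,0,0,0],[0.7,0.005,-0.007,0.033,0,0,0],[0.7,0,0,0.033,0,0,0],[0.7,0,0,0.03,0,0,0],[0.7,0,0,0,0,0,0]]]' | egrep 'pos'
$r '[[[0.7,0,0,0.03,0,0,0],[0.7,0,0,0.03,0,0,0],[0.7,0,0,0.01,0,0,0],[0.7,0,0,0,0,0,0]]]' | egrep 'pos|^force'
python3 - <<'E'
from h import *
tool(cw(G),RG)
a=cam('side');b=cam('top')
np.savez('side3.npz',W=cloud(a),px=a['pixels']);np.savez('top3.npz',W=cloud(b),px=b['pixels'])
A=cv2.resize(a['pixels'][200:340,180:310,::-1],(400,430),interpolation=cv2.INTER_CUBIC);B=cv2.resize(b['pixels'][185:285,300:420,::-1],(400,430*1),interpolation=cv2.INTER_CUBIC)
cv2.imwrite('pics/g3.png',np.hstack([A,B]))
E
```

```text
tool_pos: [508.5, -237.5, 201.1]
tool_pos: [508.4, -200.3, 146.6]
force: [0.1, -0.2, 0.6]
t 11.3833 pos [ 508.4 -200.3  146.6] F [ 0.1 -0.2  0.6] gap 80.8 gf 0.0
[[1.0, 0.026, -0.017], [0.032, -0.82, 0.572], [0.001, -0.572, -0.82]]
shift tool mm [ 0.5  1.4 49.4]
turn rad [0.002 0.004 0.007]
```

View pics/g3.png

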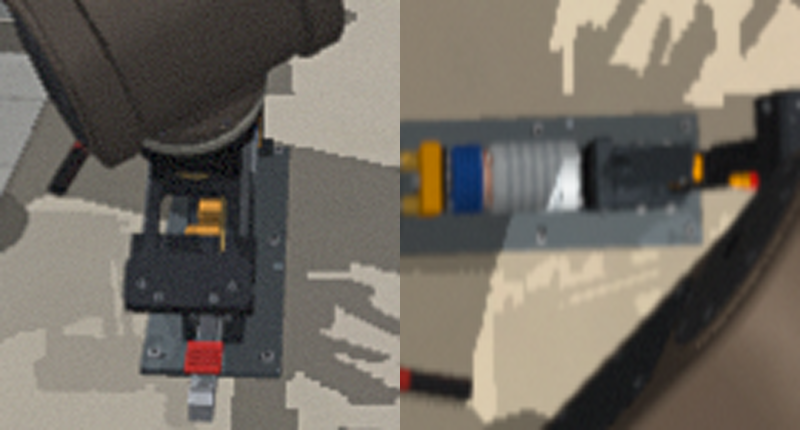

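The side view shows the gripper centred on the grip, with the orange grip end at (210,215) visible between the fingers. I'll slide in along the tool's z.

```bash
r="python3 -m crank"
$r '[[[0.7,0,0.001,0.015,0,0,0],[0.7,0,0,0.012,0,0,0],[0.7,0,0,0,0,0,0]]]' | egrep 'pos|^force'
$r '[[[0.7,0,0,0.012,0,0,0],[0.7,0,0,0.008,0,0,0],[0.7,0,0,0,0,0,0]]]' | egrep 'pos|^force'
python3 - <<'E'
from h import *
tool(cw(G),RG)
E
```

```text
tool_pos: [508.2, -186.6, 124.7]
force: [-0.3, 0.4, 1.5]
tool_pos: [507.8, -174.9, 108.2]
force: [0.2, 0.1, 0.1]
t 11.9833 pos [ 507.8 -174.9  108.2] F [0.2 0.1 0.1] gap 80.7 gf 0.0
[[1.0, 0.025, -0.015], [0.029, -0.82, 0.571], [0.002, -0.572, -0.821]]
shift tool mm [0.4 0.3 3.4]
turn rad [0.003 0.002 0.005]
```

```bash
r="python3 -m crank"
for i in 1 2 3; do
$r '[[[-1,0,0,0,0,0,0],[-1,0,0,0,0,0,0],[-1,0,0,0,0,0,0]]]' 35 | egrep 'time|^force|gap|grip_f' | tr '\n' ' '; echo; done
python3 -c "
from h import *
tool(cw(G),RG)"
```

```text
time: 12.23 force: [0.6, 1.8, 4.0] finger_gap: 66.2 grip_force: 1.8 
time: 12.48 force: [-1.0, 3.4, 7.8] finger_gap: 46.4 grip_force: 3.8 
time: 12.73 force: [-1.2, 3.0, 10.1] finger_gap: 29.5 grip_force: 35.0 
t 12.7333 pos [ 507.9 -174.3  109.5] F [-1.2  3.  10.1] gap 29.5 gf 35.0
[[1.0, 0.025, -0.014], [0.028, -0.819, 0.573], [0.002, -0.573, -0.82]]
shift tool mm [0.3 1.5 4.1]
turn rad [0.001 0.001 0.005]
```

```bash
r="python3 -m crank"
o(){ egrep 'time|^force|gap|grip_f' | tr '\n' ' '; echo; }
$r '[[[0.55,0,0,0,0,0,0],[0.55,0,0,0,0,0,0],[0.55,0,0,0,0,0,0],[0.55,0,0,0,0,0,0],[0.55,0,0,0,0,0,0]]]' 35 | o
$r '[[[0.55,0,0,0,0,0,0],[0.55,0,0,0,0,0,0]]]'|o
$r '[[[-1,0,0,0,0,0,0],[-1,0,0,0,0,0,0],[-1,0,0,0,0,0,0],[-1,0,0,0,0,0,0],[-1,0,0,0,0,0,0]]]' 40 | o
$r '[[[-1,0,0,0,0,0,0],[-1,0,0,0,0,0,0],[-1,0,0,0,0,0,0]]]' | o
python3 - <<'E'
from h import *
tool(cw(G),RG)
b=cam('top');W=cloud(b);P=b['pixels'].astype(int)
x,y,z=W[...,0],W[...,1],W[...,2]
k=(P[...,0]>150)&(P[...,1]>90)&(P[...,2]<80)&(y>0)&(z>90)&(z<112)&(abs(x-502)<30);q=W[k];print('jaw y',q[:,1].mean(),'was 86.5')
k=(P[...,2]>P[...,0]+50)&(z>75)&(abs(x-502)<30)&(y>0)&(y<100);q=W[k];print('cap y',np.percentile(q[:,1],[2,50,98]))
k=(P[...,0]>P[...,2]+40)&(z>75)&(abs(x-502)<30)&(y>0)&(y<45);print('orange px',k.sum())
E
```

```text
time: 13.15 force: [0.8, 1.9, -0.1] finger_gap: 57.5 grip_force: 0.7 
time: 13.32 force: [-0.5, 0.3, 0.1] finger_gap: 69.8 grip_force: 0.0 
time: 13.73 force: [-0.9, 4.1, 10.4] finger_gap: 45.8 grip_force: 4.5 
time: 13.98 force: [-1.0, 3.0, 10.6] finger_gap: 29.6 grip_force: 40.0 
t 13.9833 pos [ 507.8 -174.2  109.2] F [-1.   3.  10.6] gap 29.6 gf 40.0
[[1.0, 0.024, -0.015], [0.028, -0.819, 0.573], [0.002, -0.573, -0.819]]
shift tool mm [0.4 1.4 3.8]
turn rad [0.001 0.001 0.005]
jaw y 71.06986208990462 was 86.5
cap y [32.91394396 44.11921378 54.73582329]
orange px 13
```

```bash
cat > chk.py <<'E'
from h import *
tool()
b=cam('top');W=cloud(b);P=b['pixels'].astype(int)
x,y,z=W[...,0],W[...,1],W[...,2]
k=(P[...,0]>150)&(P[...,1]>90)&(P[...,2]<80)&(y>0)&(z>90)&(z<112)&(abs(x-502)<30);q=W[k];print('jaw y',q[:,1].mean())
k=(P[...,2]>P[...,0]+50)&(z>75)&(abs(x-502)<30)&(y>0)&(y<100);q=W[k];print('cap y',np.percentile(q[:,1],[2,50,98]))
k=(P[...,0]>P[...,2]+40)&(z>75)&(abs(x-502)<30)&(y>0)&(y<45);print('orange px',k.sum())
k=(z>85)&(z<105)&(y>-40)&(y<45)&(abs(x-504)<40); q=W[k]
print('housing top z',np.percentile(q[:,2],[50,90]),'x fit',np.polyfit(q[:,1],q[:,0],1),'std',q[:,2].std())
np.save('lastpx.npy',b['pixels'])
E
r="python3 -m crank"
o(){ egrep 'time|^force|gap|grip_f' | tr '\n' ' '; echo; }
$r '[[[0.55,0,0,0,0,0,0],[0.55,0,0,0,0,0,0],[0.55,0,0,0,0,0,0],[0.55,0,0,0,0,0,0],[0.55,0,0,0,0,0,0]]]' 35 | o
$r '[[[0.55,0,0,0,0,0,0],[0.55,0,0,0,0,0,0]]]'|o
$r '[[[-1,0,0,0,0,0,0],[-1,0,0,0,0,0,0],[-1,0,0,0,0,0,0],[-1,0,0,0,0,0,0],[-1,0,0,0,0,0,0]]]' 40 | o
$r '[[[-1,0,0,0,0,0,0],[-1,0,0,0,0,0,0],[-1,0,0,0,0,0,0],[-1,0,0,0,0,0,0]]]' | o
python3 chk.py
```

```text
time: 14.45 force: [0.8, 1.6, -0.4] finger_gap: 57.4 grip_force: 0.7 
time: 14.62 force: [-0.8, -0.5, 0.2] finger_gap: 69.8 grip_force: 0.0 
time: 15.03 force: [-1.4, 3.8, 12.0] finger_gap: 46.1 grip_force: 5.2 
time: 15.37 force: [-0.6, 1.0, 12.6] finger_gap: 29.5 grip_force: 40.0 
t 15.3667 pos [ 507.8 -174.4  109.5] F [-0.6  1.  12.6] gap 29.5 gf 40.0
[[1.0, 0.024, -0.014], [0.028, -0.819, 0.573], [0.002, -0.573, -0.819]]
jaw y 66.98654916201737
cap y [27.2578107  38.78025735 50.0749822 ]
orange px 3
housing top z [92.80307292 97.81925039] x fit [-1.28446487e-02  5.02612279e+02] std 4.052453555870416
```

```bash
r="python3 -m crank"
o(){ egrep 'time|^force|gap|grip_f' | tr '\n' ' '; echo; }
$r '[[[0.55,0,0,0,0,0,0],[0.55,0,0,0,0,0,0],[0.55,0,0,0,0,0,0],[0.55,0,0,0,0,0,0],[0.55,0,0,0,0,0,0]]]' 35 | o
$r '[[[0.55,0,0,0,0,0,0],[0.55,0,0,0,0,0,0]]]'|o
$r '[[[-1,0,0,0,0,0,0],[-1,0,0,0,0,0,0],[-1,0,0,0,0,0,0],[-1,0,0,0,0,0,0],[-1,0,0,0,0,0,0]]]' 45 | o
$r '[[[-1,0,0,0,0,0,0],[-1,0,0,0,0,0,0],[-1,0,0,0,0,0,0],[-1,0,0,0,0,0,0]]]' | o
python3 chk.py
```

```text
time: 15.83 force: [0.1, 2.4, 0.9] finger_gap: 57.5 grip_force: 0.7 
time: 16.0 force: [-0.4, 0.1, -0.0] finger_gap: 70.3 grip_force: 0.0 
time: 16.42 force: [-2.2, 9.8, 29.4] finger_gap: 46.0 grip_force: 12.7 
time: 16.75 force: [-1.1, 0.0, 14.9] finger_gap: 29.4 grip_force: 45.0 
t 16.75 pos [ 507.9 -174.5  109.7] F [-1.1  0.  14.9] gap 29.4 gf 45.0
[[1.0, 0.024, -0.014], [0.028, -0.819, 0.573], [0.003, -0.573, -0.82]]
jaw y 61.16328373114184
cap y [21.01686793 33.43169115 45.41174463]
orange px 0
housing top z [93.55533334 97.55938764] x fit [-4.52248802e-03  5.03160175e+02] std 3.6554801536036376
```

```bash
r="python3 -m crank"
o(){ egrep 'time|^force|gap|grip_f' | tr '\n' ' '; echo; }
$r '[[[0.55,0,0,0,0,0,0],[0.55,0,0,0,0,0,0],[0.55,0,0,0,0,0,0],[0.55,0,0,0,0,0,0],[0.55,0,0,0,0,0,0]]]' 35 | o
$r '[[[0.55,0,0,0,0,0,0],[0.55,0,0,0,0,0,0]]]'|o
$r '[[[-1,0,0,0,0,0,0],[-1,0,0,0,0,0,0],[-1,0,0,0,0,0,0],[-1,0,0,0,0,0,0],[-1,0,0,0,0,0,0]]]' 45 | o
$r '[[[-1,0,0,0,0,0,0],[-1,0,0,0,0,0,0],[-1,0,0,0,0,0,0],[-1,0,0,0,0,0,0]]]' | o
python3 chk.py
```

```text
time: 17.22 force: [0.1, 1.6, 1.0] finger_gap: 57.1 grip_force: 0.7 
time: 17.38 force: [-0.3, 0.5, -0.4] finger_gap: 70.2 grip_force: 0.0 
time: 17.8 force: [-2.5, 15.7, 36.7] finger_gap: 46.2 grip_force: 16.9 
time: 18.13 force: [-2.6, 10.9, 29.9] finger_gap: 34.7 grip_force: 45.0 
t 18.1333 pos [ 507.7 -172.4  111.3] F [-2.6 10.9 29.9] gap 34.7 gf 45.0
[[1.0, 0.025, -0.015], [0.029, -0.816, 0.577], [0.002, -0.577, -0.817]]
jaw y 61.029504218640774
cap y [21.25949101 33.05373566 44.81899789]
orange px 0
housing top z [93.21709396 97.62495373] x fit [-1.94055958e-02  5.03039162e+02] std 3.912139542662021
```

```bash
r="python3 -m crank"
o(){ egrep 'time|^force|gap|grip_f' | tr '\n' ' '; echo; }
$r '[[[-1,0,0,0,0,0,0],[-1,0,0,0,0,0,0],[-1,0,0,0,0,0,0],[-1,0,0,0,0,0,0],[-1,0,0,0,0,0,0]]]' 58 | o
python3 chk.py
python3 - <<'E'
import numpy as np,cv2
p=np.load('lastpx.npy'); cv2.imwrite('pics/h5.png',cv2.resize(p[200:250,290:390,::-1],(800,400),interpolation=cv2.INTER_CUBIC))
E
```

```text
time: 18.6 force: [-2.4, 0.3, 15.0] finger_gap: 29.3 grip_force: 58.0 
t 18.6 pos [ 507.8 -174.6  109.6] F [-2.4  0.3 15. ] gap 29.3 gf 58.0
[[1.0, 0.024, -0.014], [0.028, -0.819, 0.573], [0.002, -0.573, -0.82]]
jaw y 61.20618799343144
cap y [21.18223974 33.50406292 45.54522439]
orange px 0
housing top z [92.96876462 97.54264768] x fit [-2.50834289e-02  5.03465285e+02] std 3.844716588080906
```

View pics/h5.png

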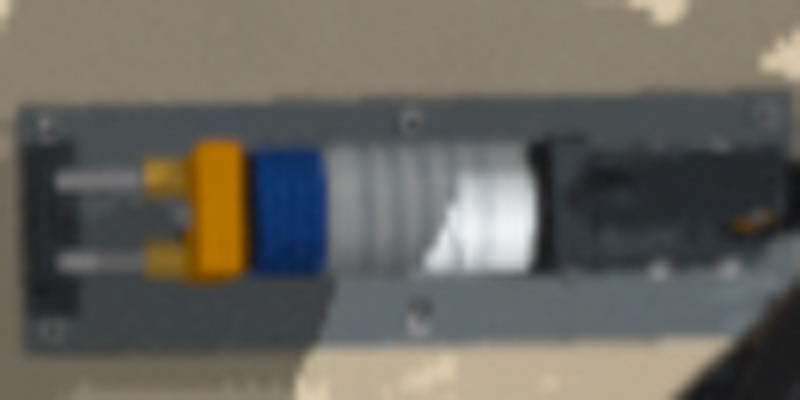

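Jaw y has stayed at 61 through the last squeezes. In the picture the blue/grey joint at (325,210) is tight with no orange, and the cap edge at y≈21 matches a shut housing lying against the fixed jaw. The cap is home, so I'll let go and back out.

```bash
r="python3 -m crank"
o(){ egrep 'time|^force|gap|pos' | tr '\n' ' '; echo; }
$r '[[[0.65,0,0,0,0,0,0],[0.65,0,0,0,0,0,0],[0.65,0,0,0,0,0,0],[0.65,0,0,0,0,0,0],[0.65,0,0,0,0,0,0]]]' 20 | o
$r '[[[0.65,0,0,0,0,0,0],[0.65,0,0,0,0,0,0],[0.65,0,0,0,0,0,0],[0.65,0,0,-0.02,0,0,0],[0.65,0,0,-0.03,0,0,0]]]' | o
$r '[[[0.65,0,0,-0.04,0,0,0],[0.65,0,0,-0.04,0,0,0],[0,0,0.03,-0.02,0,0,0],[-0.5,0,0.04,0,0,0,0],[-1,0,0.04,0,0,0,0]]]' | o
$r '[[[-1,0,0,0,0,0,0],[-1,0,0,0,0,0,0],[-1,0,0,0,0,0,0],[-1,0,0,0,0,0,0],[-1,0,0,0,0,0,0]]]' 10| o
python3 chk.py
python3 - <<'E'
from h import *
print(np.round(monitor.sense()['qpos'],1))
for n in('side','top'):
    c=cam(n);W=cloud(c);P=c['pixels'].astype(int);x,y,z=W[...,0],W[...,1],W[...,2]
    k=(P[...,0]>120)&(P[...,1]<70)&(P[...,2]<70)&(abs(x-508)<30)&(y<-180)&(y>-290)&(z>35)&(z<75);q=W[k]
    c2=(q-O)@C; print(n,len(q),np.percentile(c2,[2,50,98],axis=0).round(1).tolist())
E
```

```text
time: 19.07 tool_pos: [507.6, -174.7, 107.9] force: [-0.8, 1.4, 0.5] finger_gap: 57.4 
time: 19.48 tool_pos: [507.7, -202.5, 148.2] force: [1.4, -1.4, 0.7] finger_gap: 77.8 
time: 19.9 tool_pos: [512.9, -352.9, 169.5] force: [-0.2, 0.5, -0.0] finger_gap: 63.7 
time: 20.32 tool_pos: [513.0, -350.0, 169.5] force: [-0.2, 0.4, 0.2] finger_gap: 30.4 
t 20.3167 pos [ 513.  -350.   169.5] F [-0.2  0.4  0.2] gap 30.4 gf 0.0
[[1.0, 0.026, -0.015], [0.03, -0.821, 0.57], [0.003, -0.571, -0.821]]
jaw y 61.225724877596555
cap y [21.25205216 33.20119842 45.40419196]
orange px 0
housing top z [93.37686624 97.69579303] x fit [-1.10582124e-02  5.03292523e+02] std 3.85032965873626
[-49.   41.6  81.1  21.3  85.8  32.2]Traceback (most recent call last):
  File "<stdin>", line 6, in <module>
    return _quantile_unchecked(
        a, q, axis, out, overwrite_input, method, keepdims, weights)
    return _ureduce(a,
                    func=_quantile_ureduce_func,
    ...<5 lines>...
                    overwrite_input=overwrite_input,
                    method=method)
    r = func(a, **kwargs)
    result = _quantile(arr,
                       quantiles=q,
    ...<2 lines>...
                       out=out,
                       weights=wgt)
    slices_having_nans = np.isnan(arr[-1, ...])
                                  ~~~^^^^^^^^^
IndexError: index -1 is out of bounds for axis 0 with size 0
```

Run:
```python
from h import *
c=cam('top');W=cloud(c);P=c['pixels'].astype(int);x,y,z=W[...,0],W[...,1],W[...,2]
k=(P[...,0]>110)&(P[...,1]<70)&(P[...,2]<70)&(abs(x-508)<30)&(y<-160)&(y>-310)&(z>35)&(z<75);q=W[k]
c2=(q-O)@C; print(len(q),np.percentile(c2,[2,50,98],axis=0).round(1).tolist() if len(q) else '')
k=(abs(x-509)<12)&(y<-200)&(y>-320)&(z>25)&(z<80);q=(W[k]-O)@C
for a in range(-200,-95,6):
    m=abs(q[:,1]-a)<3
    if m.any(): print(a,q[m][:,2].max().round(0),P[k][m].mean(0).round(0))
```

```text
36 [[-7.5, -129.4, 48.7], [0.6, -120.2, 54.6], [8.3, -111.7, 59.8]]
-176 36.0 [195. 188. 177.]
-170 49.0 [197. 191. 184.]
-164 45.0 [190. 187. 185.]
-158 45.0 [155. 153. 151.]
-152 48.0 [154. 152. 148.]
-146 47.0 [145. 144. 144.]
-140 47.0 [157. 132. 130.]
-134 42.0 [191.  99.  97.]
-128 59.0 [215.  35.  25.]
-122 57.0 [210.  22.  10.]
-116 61.0 [206.  23.  13.]
-110 58.0 [194.  54.   5.]
-104 60.0 [214. 139.  57.]
```

```bash
python3 -c "
from h import *
tool(cw([0,-123,100]),RG)"
```

```text
t 20.4667 pos [ 512.9 -350.2  169.2] F [ 0.6 -0.7  0.1] gap 18.9 gf 0.0
[[1.0, 0.025, -0.015], [0.029, -0.821, 0.57], [0.002, -0.571, -0.821]]
shift tool mm [ -0.  -59.  125.3]
turn rad [0.004 0.001 0.006]
```

```bash
r="python3 -m crank"
o(){ egrep 'time|^force|gap|pos' | tr '\n' ' '; echo; }
$r '[[[-1,0,-0.015,0.03,0,0,0],[-1,0,-0.015,0.03,0,0,0],[-1,0,-0.015,0.03,0,0,0],[-1,0,-0.014,0.035,0,0,0],[-1,0,0,0,0,0,0]]]' | o
$r '[[[-1,0,0.006,0.008,0,0,0],[-1,0,0.003,0.004,0,0,0],[-1,0,0,0,0,0,0]]]' | o
$r '[[[-1,0,0.002,0.003,0,0,0],[-1,0,0,0,0,0,0]]]' | o
$r '[[[-1,0,0.002,0.003,0,0,0],[-1,0,0,0,0,0,0]]]' | o
python3 -c "
from h import *
tool(cw([0,-123,78.5]),RG)"
```

```text
time: 20.88 tool_pos: [507.7, -225.3, 97.4] force: [0.4, 1.3, 0.4] finger_gap: 0.5 
time: 21.13 tool_pos: [509.4, -232.3, 83.8] force: [0.8, -0.0, 0.6] finger_gap: 0.5 
time: 21.3 tool_pos: [509.4, -232.2, 80.7] force: [-0.1, -0.6, 0.7] finger_gap: 0.5 
time: 21.47 tool_pos: [509.3, -231.6, 77.0] force: [0.2, -1.0, 0.2] finger_gap: 0.4 
t 21.4667 pos [ 509.3 -231.6   77. ] F [ 0.2 -1.   0.2] gap 0.4 gf 0.0
[[1.0, 0.024, -0.015], [0.028, -0.82, 0.571], [0.002, -0.571, -0.821]]
shift tool mm [ 0.3 -2.  -0.4]
turn rad [0.003 0.001 0.005]
```

```bash
r="python3 -m crank"
o(){ egrep 'time|^force|pos' | tr '\n' ' '; echo; }
$r '[[[-1,0,0.001,0.0016,0,0,0],[-1,0,0,0,0,0,0]]]' | o
$r '[[[-1,0,0.001,0.0016,0,0,0],[-1,0,0,0,0,0,0]]]' | o
$r '[[[-1,0,0.001,0.0016,0,0,0],[-1,0,0,0,0,0,0]]]' | o
$r '[[[-1,0,0.001,0.0016,0,0,0],[-1,0,0,0,0,0,0]]]' | o
$r '[[[-1,0,0.001,0.0016,0,0,0],[-1,0,0,0,0,0,0]]]' | o
```

```text
time: 21.63 tool_pos: [509.3, -231.3, 75.3] force: [0.2, -0.7, 0.6] 
time: 21.8 tool_pos: [509.3, -231.1, 73.4] force: [-0.2, 0.0, 0.1] 
time: 21.97 tool_pos: [509.5, -231.2, 71.7] force: [-0.1, -1.4, 2.1] 
time: 22.13 tool_pos: [509.5, -231.2, 69.7] force: [0.5, -2.7, 2.9] 
time: 22.3 tool_pos: [509.6, -231.3, 68.1] force: [0.4, -4.0, 5.6]
```

```bash
r="python3 -m crank"
o(){ egrep 'time|^force|pos' | tr '\n' ' '; echo; }
$r '[[[-1,0,0.001,0.0016,0,0,0],[-1,0,0,0,0,0,0]]]' | o
$r '[[[-1,0,0.001,0.0016,0,0,0],[-1,0,0,0,0,0,0]]]' | o
$r '[[[-1,0,0.0005,0.0008,0,0,0],[-1,0,0,0,0,0,0],[-1,0,0,0,0,0,0],[-1,0,0,0,0,0,0],[-1,0,0,0,0,0,0]]]' | o
python3 chk.py
```

```text
time: 22.47 tool_pos: [509.6, -231.4, 66.2] force: [-0.5, -5.5, 6.7] 
time: 22.63 tool_pos: [509.6, -231.4, 64.4] force: [-0.5, -5.4, 7.1] 
time: 23.05 tool_pos: [509.7, -231.4, 64.2] force: [-2.1, -6.6, 12.7] 
t 23.05 pos [ 509.7 -231.4   64.2] F [-2.1 -6.6 12.7] gap 0.7 gf 6.9
[[1.0, 0.025, -0.013], [0.028, -0.821, 0.57], [0.003, -0.57, -0.821]]
jaw y 109.68157075143392
cap y [21.21466381 33.47308337 45.46701184]
orange px 0
housing top z [93.15785157 97.87172359] x fit [-2.16828394e-02  5.03389989e+02] std 3.936270195245717
```

```bash
r="python3 -m crank"
o(){ egrep 'time|^force|pos' | tr '\n' ' '; echo; }
$r '[[[-1,0,0,0,0,0,0],[-1,0,0,0,0,0,0],[-1,0,0,0,0,0,0],[-1,0,0,0,0,0,0],[-1,0,0,0,0,0,0]]]' | o
$r '[[[-1,0,0,0,0,0,0],[-1,0,0,0,0,0,0],[-1,0,0,0,0,0,0],[-1,0,0,0,0,0,0],[-1,0,0,0,0,0,0]]]' | o
python3 chk.py | grep jaw
$r '[[[-1,0,-0.006,-0.008,0,0,0],[-1,0,-0.011,-0.016,0,0,0],[-1,0,-0.02,-0.03,0,0,0],[-1,0,0,-0.04,0,0,0],[-1,0,0,-0.04,0,0,0]]]' | o
$r '[[[-1,0,0.0,-0.03,0,0,0],[-1,0,0,-0.03,0,0,0],[-1,0,0.0,-0.03,0,0,0],[-1,0,0,0,0,0,0],[-1,0,0,0,0,0,0]]]' | o
python3 chk.py
python3 - <<'E'
from h import *
W={};I=[]
for n in('top','side'):
    c=cam(n);W[n]=cloud(c);p=c['pixels'][...,::-1]
    I.append(cv2.resize(p[190:260,270:420] if n=='top' else p[200:345,190:300],(500,240) if n=='top' else (300,400),interpolation=cv2.INTER_CUBIC))
    np.savez(n+'9.npz',W=W[n],px=c['pixels'])
cv=np.zeros((400,800,3),np.uint8);cv[:240,:500]=I[0];cv[:,500:]=I[1];cv2.imwrite('pics/end.png',cv)
w=(W['top']-O)@C;k=(abs(w[...,0])<9)&(w[...,1]<-100)&(w[...,1]>-200)&(w[...,2]>25)&(w[...,2]<55);print('bar end',np.percentile(w[k][:,1],[1,5]))
E
```

```text
time: 23.52 tool_pos: [509.7, -231.4, 64.3] force: [-2.3, -6.6, 12.9] 
time: 23.93 tool_pos: [509.7, -231.4, 64.2] force: [-1.8, -6.1, 12.0] 
jaw y 109.68618762503976
time: 24.4 tool_pos: [510.2, -276.2, 196.2] force: [0.2, -0.8, -0.4] 
time: 24.82 tool_pos: [511.7, -328.6, 268.9] force: [-0.1, 0.7, -0.8] 
t 24.8167 pos [ 511.7 -328.6  268.9] F [-0.1  0.7 -0.8] gap 0.6 gf 0.0
[[1.0, 0.024, -0.014], [0.028, -0.821, 0.57], [0.003, -0.57, -0.821]]
jaw y 109.67768539660567
cap y [21.09651447 33.78218931 45.60700836]
orange px 0
housing top z [93.18105003 97.61720206] x fit [-1.83184711e-02  5.02557682e+02] std 3.811581703979252
bar end [-129.74715466 -129.59483311]
```

View pics/end.png

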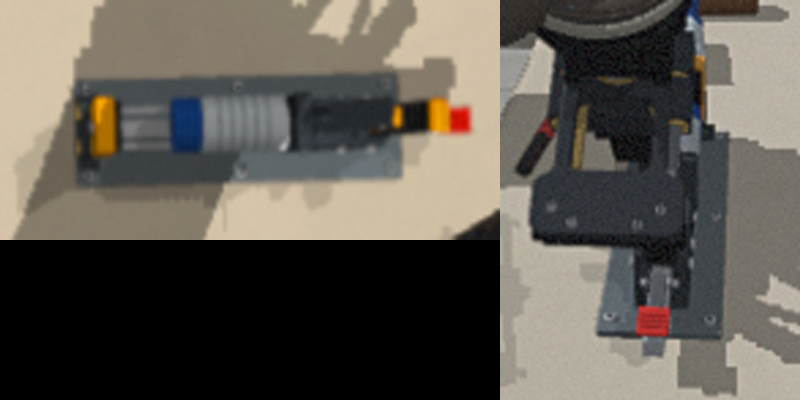

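The top view shows the jaw run right back (yellow plate at (103,125)), unchanged across three readings. The shut housing lies free on the rods and the arm is clear of everything. I'm handing in.

```bash
python3 -c "
from bench import workorder
print(workorder.job_done())"
```

```text
the job is handed in; nothing more can be done
None
```

I pressed the open housing's cap home with five trigger squeezes, ran the jaw fully back with the release tab, and handed the job in at about 25 s of the 67 s allowed. The housing was left lying free on the rods; the hand-in returned no verdict, so all of this rests on my camera and force readings.

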